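# Sweep washers through the sorting-tray gate

## Task

Sweep the three loose steel washers on the sorting tray through its narrow gate, one at a time, so that each drops into the slot and lies in the yellow box below. Only push them along the tray with the fingertips, never picking one up; leave the two brass bolts standing where they are and do not disturb the other things on the bench.

Things in the scene. Friction and masses are not known exactly. Their poses are not given: they have to be found in the camera images.
- tray: Fixed steel sorting tray, black rubber-lined deck, blue rims; its place and turn vary. Origin: on the bench, under the middle of the gate lip; x points through the gate into the slot, z up. Deck top 50 mm above the bench; sorting field x = -235 to 0 mm, y = +-120 mm. Rims and fences: 15 mm above the deck, 4 mm thick.
- gate (a point): Middle of the 40 mm wide gate's lip, at deck height; axes as the tray's. Two straight fences funnel at 45 degrees from the side rims (tray x = -100, y = +-120 mm) to the gate (x = 0, y = +-20 mm). The deck ends at the lip: a washer drops once its centre is past it.
- slot (a point): Middle of the slot's mouth, at deck height, 31 mm beyond the lip; axes as the tray's. The slot is 62 mm long in x, 40 mm wide, open above, with 15 mm high fences on its three other sides. Under it stands the yellow box, its floor 46 mm below the deck.
- washer1: Loose bright steel structural washer, 30 mm outside, 18 mm hole, 8 mm thick, about 29 g, lying flat on the tray's deck in the row nearer the gate. Origin: centre of its underside.
- washer2: Loose bright steel structural washer, 30 mm outside, 18 mm hole, 8 mm thick, about 29 g, lying flat on the tray's deck in the row nearer the gate. Origin: centre of its underside.
- washer3: Loose bright steel structural washer, 30 mm outside, 18 mm hole, 8 mm thick, about 29 g, lying flat on the tray's deck in the far row, among or beside the bolts. Origin: centre of its underside.
- bolt1: Loose brass hex bolt standing on its head on the tray's deck in the far row: head 24 mm across flats and 10 mm high below, 16 mm shank above, 48 mm tall in all, 110 g. Origin: centre of the head's underside, z along the shank. To be left standing.
- bolt2: Loose brass hex bolt standing on its head on the tray's deck in the far row: head 24 mm across flats and 10 mm high below, 16 mm shank above, 48 mm tall in all, 110 g. Origin: centre of the head's underside, z along the shank. To be left standing.
- ear_defenders: Loose black ear defenders with red discs on the cups, about 180 x 175 mm and 84 mm high, lying on the left of the bench. Origin: on the bench midway between the cups. To be left alone.
- spray_can: Loose aerosol can, 53 mm diameter, 190 mm tall, upright at the right of the bench beyond the spanner. Origin: centre of its underside. To be left alone.
- spray_bottle: Loose white trigger bottle with a red head, 76 mm diameter, 195 mm tall, upright at the right of the bench. Origin: centre of its underside. To be left alone.
- spanner: Loose steel spanner, 200 mm long, lying flat on the bench to the right of the tray. Origin: on the bench under the spanner's middle. To be left alone.

How it is judged (in metres and radians):
On the way, in this order (a step that is already met when the one before it is completed fails the run):
1. one washer lies in the box below the slot (((x of washer1 in the frame of tray between 0 and 0.072 m and y of washer1 in the frame of tray between -0.03 and 0.03 m and z of washer1 in the frame of tray below 0.038 m) or (x of washer2 in the frame of tray between 0 and 0.072 m and y of washer2 in the frame of tray between -0.03 and 0.03 m and z of washer2 in the frame of tray below 0.038 m) or (x of washer3 in the frame of tray between 0 and 0.072 m and y of washer3 in the frame of tray between -0.03 and 0.03 m and z of washer3 in the frame of tray below 0.038 m))), for 0.2 s.
2. a second washer lies there ((((x of washer1 in the frame of tray between 0 and 0.072 m and y of washer1 in the frame of tray between -0.03 and 0.03 m and z of washer1 in the frame of tray below 0.038 m) and (x of washer2 in the frame of tray between 0 and 0.072 m and y of washer2 in the frame of tray between -0.03 and 0.03 m and z of washer2 in the frame of tray below 0.038 m)) or ((x of washer1 in the frame of tray between 0 and 0.072 m and y of washer1 in the frame of tray between -0.03 and 0.03 m and z of washer1 in the frame of tray below 0.038 m) and (x of washer3 in the frame of tray between 0 and 0.072 m and y of washer3 in the frame of tray between -0.03 and 0.03 m and z of washer3 in the frame of tray below 0.038 m)) or ((x of washer2 in the frame of tray between 0 and 0.072 m and y of washer2 in the frame of tray between -0.03 and 0.03 m and z of washer2 in the frame of tray below 0.038 m) and (x of washer3 in the frame of tray between 0 and 0.072 m and y of washer3 in the frame of tray between -0.03 and 0.03 m and z of washer3 in the frame of tray below 0.038 m)))), for 0.2 s.
3. all three washers lie there (x of washer1 in the frame of tray between 0 and 0.072 m and y of washer1 in the frame of tray between -0.03 and 0.03 m and z of each of washer1, washer2, washer3 in the frame of tray below 0.038 m and x of washer2 in the frame of tray between 0 and 0.072 m and y of washer2 in the frame of tray between -0.03 and 0.03 m and x of washer3 in the frame of tray between 0 and 0.072 m and y of washer3 in the frame of tray between -0.03 and 0.03 m), for 0.2 s.
At the end, for the whole second after the job is handed in: All three washers lie at rest in the box under the slot, their undersides' centres at least 12 mm below the deck; both bolts stand upright (within 0.15 rad) on the deck within 30 mm of where they began; the ear defenders, spray can, spray bottle and spanner are within 30 mm of where they began (all of step 3 and linear speed of each of washer1, washer2, washer3 below 0.02 m/s and angle between each of bolt1, bolt2's own z axis and vertical below 0.15 rad and z of each of bolt1, bolt2 in the frame of tray above 0.044 m and distance of each of bolt1, bolt2, ear_defenders, spray_can, spray_bottle, spanner from where it was at the start of the episode below 0.03 m); the robot touches nothing.
It fails at once if a washer or bolt is lifted more than 12 mm off the deck (z of any of washer1, washer2, washer3, bolt1, bolt2 in the frame of tray above 0.062 m).
It fails at once if two washers crowd the gate at once (both centres within 40 mm of the lip's middle, still up on the deck) (((horizontal distance between washer1 and gate below 0.04 m and z of washer1 in the frame of tray above 0.044 m) and (horizontal distance between washer2 and gate below 0.04 m and z of washer2 in the frame of tray above 0.044 m)) or ((horizontal distance between washer1 and gate below 0.04 m and z of washer1 in the frame of tray above 0.044 m) and (horizontal distance between washer3 and gate below 0.04 m and z of washer3 in the frame of tray above 0.044 m)) or ((horizontal distance between washer2 and gate below 0.04 m and z of washer2 in the frame of tray above 0.044 m) and (horizontal distance between washer3 and gate below 0.04 m and z of washer3 in the frame of tray above 0.044 m))).
It fails at once if a bolt is knocked over or pushed more than 30 mm (angle between any of bolt1, bolt2's own z axis and vertical above 0.6 rad or distance of any of bolt1, bolt2 from where it was at the start of the episode above 0.03 m).
It fails at once if the ear defenders, spray can, spray bottle or spanner are moved more than 30 mm (distance of any of ear_defenders, spray_can, spray_bottle, spanner from where it was at the start of the episode above 0.03 m).
It also fails if it takes over 61 s, if anything falls off the work surface, if the arm or the gripper's body presses on something with over 40 N, if the wrist force passes 120 N, or if a joint passes its speed limit or range.

## Robot

A 6-joint arm with a two-finger parallel gripper is mounted at the origin on the work surface. World frame = base frame: x ahead of the robot, y to its left, z up, the work surface at z = 0. Lengths are in m, angles in degrees, forces in N, time in s.
With the tool pointing down it reaches from about 0.25 to 0.775 m from the base axis. Payload 4 kg.
Tool frame: the origin (TCP) lies on the centre line of the jaws, within the pads' length; the fingertips stand ctrl.tips_ahead ahead of it and the grasp point (between the pads) lies 2 mm behind it (ctrl.tips_ahead is the distance from the TCP to the fingertips, in m); z points along the fingers, y is the direction in which the jaws open and shut (so a half turn about z gives the same grasp; the last joint's range is limited). The gripper opens to 94 mm and grips with 3 to 60 N. Pads are 16 mm wide; open, the fingers measure 119 mm over their backs; the gripper's body (75 mm by 177 mm) begins 78 mm behind the grasp point.
Start: joints at [-81.423, 4.996, 78.535, -0, 96.463, -5.907], TCP at [0.138, -0.533, 0.184] pointing down, gripper open.
Joint ranges: [-177.83, 177.83], [-43.37, 116.18], [15.69, 146.23], [-61.86, 241.86], [9.47, 152.12], [-147.06, 147.06]. Speed limits (degrees/s): [159.86, 159.86, 180, 180, 180, 180].

## Interface

Orientations are given as a 3x3 rotation matrix whose columns are the frame's x, y, z axes.
In Python, from cell import ctrl, imaging gives the robot as it stands.
- The arm moves only by the tool servo_tool, never from a script. Its argument "moves" is a list of rows, each a list of 4 numbers: the shift along the world's x, y, z in units of 800 mm (1.0 is 800 mm), then the turn about the world's z in units of pi/4 rad (1.0 is pi/4 rad). In form: [[x, y, z, spin], ...]. A call has 1 to 5 rows; each row is the pose to reach, as a shift and turn from the pose commanded when the call began; what a row does not reach only later rows make up. A row lasts 1/8 s, in which the tool goes at most 62.5 mm and 10.7 degrees, less where a joint would pass 70% of its speed; a pose out of reach is approached as far as the arm can. A call with a number of a shift or a turn outside -1 to 1 is refused whole. A call with a gripper value outside its range is refused whole. "gripper" is the opening in per cent of the stroke, from 0 (shut) to 100 (fully open), set as the call begins (left out, the last holds). The fingers move at their own pace and stop on an object; "newtons" is the grip in N (left out, the last holds). Time passes only in rows, so rows that repeat a pose let the fingers close. It gives the time, the measured TCP pose, the force and the opening at its end, in the units of the state.
- ctrl.get_obs(): the state, without advancing time (a new reading comes with each control period).
- imaging.camera(name): name is "scene" or "top" or "wrist"; returns the picture (400x640x3 uint8, blue, green, red); there is no depth.
- imaging.camera_info(name): a dict with "fov_y" (degrees; the focal length in pixels is half the picture's height over the tangent of half this angle, whatever the lens; pixels are square), "cx", "cy" (the principal point, pixels), "dist_coeffs" ([k1, k2, p1, p2, k3] as OpenCV has them; the pictures are not rectified), "R" (3x3) and "t" (3): a world point X has camera coordinates R X + t; the wrist camera has in their place "T_tool_cam" (4x4, takes a point from camera to tool coordinates, whose origin is the TCP and whose axes are the flange's). Camera axes: x right, y down, z forward; pixel columns grow to the right and rows downward; lengths in m; the calibration is good to about 2 mm. A picture is of the moment at which its call begins: read the wrist's pose just before it. camera_info takes no time and is no camera call.
- ctrl.job_done(): hands the job in, once; it reports no verdict.
The state is a dict: "clock": time; "joint_pos": joint angles; "qvel": joint speeds; "joint_torque": joint torques, N m; "position": TCP position; "orientation": TCP orientation; "wrist_force": force on the tool from outside, world axes, zero at the start; "wrist_torque": the same for the moment, N m; "grip_width": opening from 0.0 (shut) to 1.0 (fully open).
Only numpy, scipy, OpenCV 4.12 (cv2) and the standard library are available. Lean on these libraries where they do the work, as an engineer would, in place of code of your own. Each camera call takes 0.05 s, during which the arm holds its last target.

## Working session

There is one attempt and no reset: what is moved stays moved. The work goes in short steps, Python scripts to look and compute and a tool call to move; the robot and the scene stay as the last step left them, time stands still between calls to the robot, and variables do not carry over. Pictures are saved under pics/ and viewed, and the job is handed in when it is done.

Besides the shell and the picture viewer there is one more tool, called after ">>>" as name(argument=value, ...), one argument or row to a line, values as JSON. servo_tool: Moves the arm, as the interface text tells. Its arguments: {"type":"object","properties":{"moves":{"type":"array"},"gripper":{"type":"number"},"newtons":{"type":"number"}},"required":["moves"]}

```bash
mkdir -p pics && ls && python3 - <<'E'
from cell import ctrl, imaging
import cv2
o=ctrl.get_obs();print({k:o[k] for k in('clock','position','grip_width','orientation','wrist_force')},ctrl.tips_ahead)
for n in("top","scene"):
    cv2.imwrite(f"pics/{n}0.png",imaging.camera(n))
    print(imaging.camera_info(n))
print(imaging.camera_info("wrist"))
E
```

```text
pics
{'clock': 0.0, 'position': array([ 0.13747391, -0.53191967,  0.18280515]), 'grip_width': 1.0009707613243963, 'orientation': array([[ 9.68215535e-01,  2.50117080e-01, -3.51906159e-04],
       [ 2.50117244e-01, -9.68213099e-01,  2.18180439e-03],
       [ 2.04986390e-04, -2.20047470e-03, -9.99997558e-01]]), 'wrist_force': array([0.30129741, 0.08947312, 0.05822888])} 0.017
{'fov_y': 43.80604354272489, 'cx': 322.3901330936826, 'cy': 201.87825892784605, 'dist_coeffs': array([-0.13413251,  0.        ,  0.        ,  0.        ,  0.        ]), 'R': array([[ 0.00705604, -0.99997082, -0.00292822],
       [-0.98629941, -0.00647687, -0.16483786],
       [ 0.16481408,  0.0040512 , -0.98631633]]), 't': array([-0.01403223,  0.60897215,  1.25894094])}
{'fov_y': 52.52107325634708, 'cx': 317.59535770267337, 'cy': 203.2357360884553, 'dist_coeffs': array([-0.01621707,  0.        ,  0.        ,  0.        ,  0.        ]), 'R': array([[ 0.67977101,  0.73305358,  0.02332014],
       [ 0.40309399, -0.34685353, -0.84688125],
       [-0.61272066,  0.58508553, -0.53127047]]), 't': array([-0.38744235, -0.17568722,  1.37393256])}
{'fov_y': 70.78165512640692, 'cx': 318.03302002631847, 'cy': 198.7161172509504, 'dist_coeffs': array([-0.02683496,  0.        ,  0.        ,  0.        ,  0.        ]), 'T_tool_cam': array([[-1.59553301e-04, -9.57663909e-01, -2.87888542e-01,
         8.49320408e-02],
       [ 9.99999560e-01, -4.18799399e-04,  8.38921329e-04,
         6.46160617e-04],
       [-9.23972228e-04, -2.87888282e-01,  9.57663554e-01,
        -2.01680167e-01],
       [ 0.00000000e+00,  0.00000000e+00,  0.00000000e+00,
         1.00000000e+00]])}
```

View pics/top0.png

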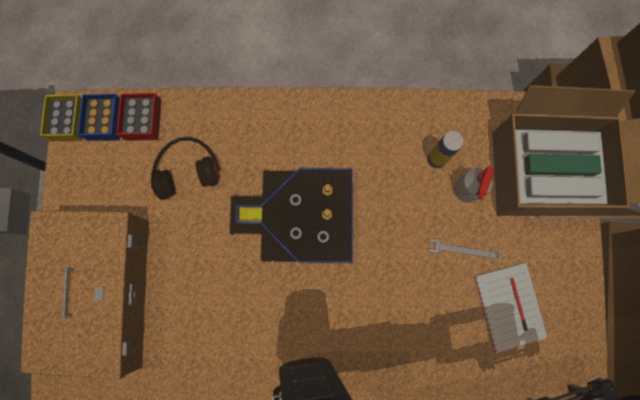

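View pics/scene0.png

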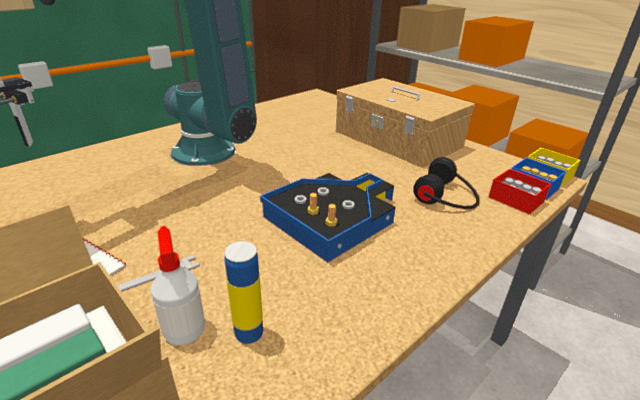

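The top view shows the tray at about (300,215), with its gate pointing left (world +y) at about (263,214). Washers are near (295,200), (296,233) and (323,237), and bolts near (327,189) and (327,213). Next I'll measure them.

```bash
cat > h.py <<'E'
from cell import ctrl, imaging
import cv2, numpy as np
def K(ci):
    f=200/np.tan(np.radians(ci['fov_y']/2)); return np.array([[f,0,ci['cx']],[0,f,ci['cy']],[0,0,1.]])
def cast(ci,px,z):
    p=cv2.undistortPoints(np.array(px,float).reshape(-1,1,2),K(ci),ci['dist_coeffs']).reshape(-1,2)
    d=np.c_[p,np.ones(len(p))]@ci['R']; c=-ci['R'].T@ci['t']
    return c+d*((z-c[2])/d[:,2])[:,None]
def proj(ci,X):
    r,_=cv2.Rodrigues(ci['R']); return cv2.projectPoints(np.array(X,float).reshape(-1,1,3),r,ci['t'],K(ci),ci['dist_coeffs'])[0].reshape(-1,2)
E
python3 - <<'E'
from h import *
im=cv2.imread('pics/top0.png')
c=im[150:280,220:370]; cv2.imwrite('pics/crop0.png',cv2.resize(c,None,fx=5,fy=4.6,interpolation=cv2.INTER_CUBIC)); 
ci=imaging.camera_info('top')
hsv=cv2.cvtColor(im,cv2.COLOR_BGR2HSV)
def blobs(m,z,n):
    k,l,s,ce=cv2.connectedComponentsWithStats(m)
    for i in range(1,k):
        x,y=ce[i]
        if 220<x<370 and 150<y<280 and s[i,4]>8: print(n,ce[i].round(1),s[i],cast(ci,ce[i],z)[0].round(4))
blobs(cv2.inRange(hsv,(0,0,110),(180,60,255)),.058,'washer')
blobs(cv2.inRange(hsv,(12,100,90),(26,255,255)),.075,'brass')
blobs(cv2.inRange(hsv,(24,100,90),(34,255,255)),.004,'yel')
bm=cv2.inRange(hsv,(105,90,40),(130,255,255))
k,l,s,ce=cv2.connectedComponentsWithStats(bm)
for i in range(1,k):
    if s[i,4]>30: print('blue',s[i],ce[i])
E
```

```text
washer [295.2 199.7] [290 195  11  10  37] [0.6132 0.0614 0.058 ]
washer [295.5 232.8] [291 228  10  10  36] [0.5262 0.0592 0.058 ]
washer [322.7 236.6] [318 232  11  10  39] [ 0.5167 -0.0115  0.058 ]
brass [306.9 253.9] [    21     87    619    313 135016] [0.4706 0.0286 0.075 ]
brass [327.1 189.5] [322 184  11  12  93] [ 0.6375 -0.0219  0.075 ]
brass [246.9 214.1] [239 207  23  15 156] [0.5717 0.1846 0.075 ]
brass [326.6 213.8] [322 209  10  11  86] [ 0.574 -0.021  0.075]
yel [250.2 213. ] [239 207  23  14 292] [0.5849 0.187  0.004 ]
blue [ 78  94  41  46 697] [ 98.32998565 117.96987088]
blue [236 172  61  51 116] [265.26724138 196.14655172]
blue [261 223  37  38  73] [280.87671233 243.56164384]
```

View pics/crop0.png

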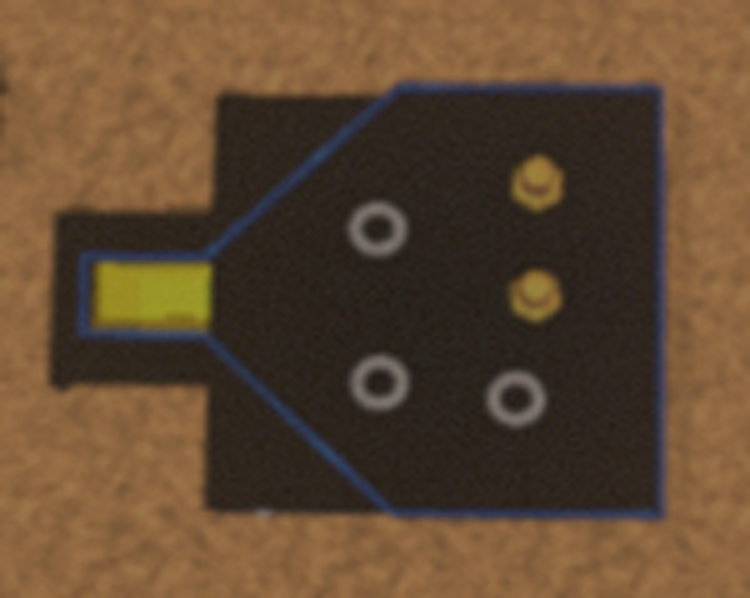

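```bash
cat > fit.py <<'E'
from h import *
ci=imaging.camera_info('top')
px=np.array([[660,88],[660,515],[400,88],[392,513],[208,256],[208,336],[80,256],[80,333]],float)
px=(px+0.5)/[5,130*4.6/130]-0.5+[220,150]
W=cast(ci,px,.065)[:,:2]
T=np.array([[-.237,.122],[-.237,-.122],[-.1,.122],[-.1,-.122],[0,.021],[0,-.021],[.064,.022],[.064,-.022]])
T[:,1]*=-1  # image up = world +x = tray? x_tray=+y world -> y_tray=-x world
A=T-T.mean(0);B=W-W.mean(0);U,S,V=np.linalg.svd(A.T@B);R=(V.T@U.T)
t=W.mean(0)-R@T.mean(0)
print('R',R,'t',t,'ang',np.degrees(np.arctan2(R[1,0],R[0,0])));print((W-(T@R.T+t)).round(4)*1000)
np.savez('tray.npz',R=R,t=t)
for n,p in dict(wA=[.6132,.0614],wB=[.5262,.0592],w3=[.5167,-.0115]).items(): print(n,(R.T@(np.array(p)-t)).round(4))
E
python3 fit.py; python3 - <<'E'
from h import *
d=np.load('tray.npz');R,t=d['R'],d['t']
im=cv2.imread('pics/top0.png');ci=imaging.camera_info('top')
# bolts: head hex at z .055, top at z .098
for p in ([(537-0)/5+220,182/4.6+150],[(536)/5+220,296/4.6+150],[537/5+220,172/4.6+150],[536/5+220,286/4.6+150]):
  for z in(.058,.098):
    w=cast(ci,p,z)[0,:2];print(p,z,w.round(4),(R.T@(w-t)).round(4))
E
```

```text
R [[ 7.44796263e-04 -9.99999723e-01]
 [ 9.99999723e-01  7.44796263e-04]] t [0.57396912 0.15070629] ang 89.95732631356101
[[-0.1  0.1]
 [ 0.6  0.5]
 [-1.1  0.1]
 [ 0.7  0.6]
 [ 1.7 -1.2]
 [-2.  -2.5]
 [ 0.2  2. ]
 [ 0.1  0.4]]
wA [-0.0893 -0.0393]
wB [-0.0915  0.0477]
w3 [-0.1622  0.0571]
[327.4, 189.56521739130434] 0.058 [ 0.6407 -0.0228] [-0.1735 -0.0669]
[327.4, 189.56521739130434] 0.098 [ 0.633  -0.0226] [-0.1733 -0.0591]
[327.2, 214.34782608695653] 0.058 [ 0.5749 -0.0227] [-0.1734 -0.0011]
[327.2, 214.34782608695653] 0.098 [ 0.5693 -0.0224] [-0.1732  0.0046]
[327.4, 187.3913043478261] 0.058 [ 0.6465 -0.0228] [-0.1735 -0.0727]
[327.4, 187.3913043478261] 0.098 [ 0.6386 -0.0226] [-0.1732 -0.0648]
[327.2, 212.17391304347825] 0.058 [ 0.5807 -0.0227] [-0.1734 -0.0068]
[327.2, 212.17391304347825] 0.098 [ 0.5748 -0.0224] [-0.1731 -0.001 ]
```

Tray +x is world +y, and the gate lip is at about (0.574, 0.151). I'll cradle each washer with both fingertips about 18 mm apart. First I'll move above the tray for a closer look with the wrist camera.

>>> servo_tool(
  moves=[
    [0.12,0.14,0.14,0.23],
    [0.16,0.19,0.145,0.46],
    [0.2,0.25,0.145,0.7],
    [0.24,0.3,0.145,0.93],
    [0.28,0.35,0.145,1.0],
  ],
  gripper=19,
  newtons=40,
)

```text
clock: 0.72
position: [0.3186, -0.3067, 0.2914]
orientation: [[0.506, 0.862, 0.001], [0.862, -0.506, -0.001], [-0.0, 0.001, -1.0]]
wrist_force: [0.3, 0.2, 0.7]
grip_width: 0.504
```

>>> servo_tool(
  moves=[
    [0.045,0.055,0,0.2],
    [0.09,0.11,0,0.4],
    [0.14,0.16,0,0.6],
    [0.18,0.215,0,0.675],
    [0.22,0.27,0,0.675],
  ],
)

```text
clock: 1.35
position: [0.4944, -0.0906, 0.2903]
orientation: [[0.002, 1.0, -0.001], [1.0, -0.002, -0.0], [-0.0, -0.001, -1.0]]
wrist_force: [0.7, 0.3, 0.2]
grip_width: 0.195
```

>>> servo_tool(
  moves=[
    [0.04,0.05,0,0],
    [0.08,0.1,0,0],
    [0.08,0.1,0,0],
    [0.08,0.1,0,0],
  ],
)

```text
clock: 1.85
position: [0.5573, -0.0125, 0.2903]
orientation: [[0.002, 1.0, -0.001], [1.0, -0.002, -0.0], [-0.0, -0.001, -1.0]]
wrist_force: [0.4, -0.3, 0.3]
grip_width: 0.192
```

```bash
cat >> h.py <<'E'
def wristci(o):
    ci=dict(imaging.camera_info('wrist')); T=np.eye(4);T[:3,:3]=o['orientation'];T[:3,3]=o['position']
    M=np.linalg.inv(T@ci['T_tool_cam']);ci['R']=M[:3,:3];ci['t']=M[:3,3];return ci
def look(n):
    o=ctrl.get_obs();im=imaging.camera('wrist');cv2.imwrite(f'pics/{n}.png',im)
    print(o['clock'],o['position'].round(4),np.degrees(np.arctan2(o['orientation'][1,0],o['orientation'][0,0])).round(2),o['grip_width'],o['wrist_force'].round(1));return o,im,wristci(o)
E
python3 - <<'E'
from h import *
import pickle
o,im,ci=look('w1'); pickle.dump(ci,open('w1.pkl','wb'))
E
```

```text
1.85 [ 0.5573 -0.0125  0.2903] 89.87 0.19170025479047884 [ 0.4 -0.3  0.3]
```

View pics/w1.png

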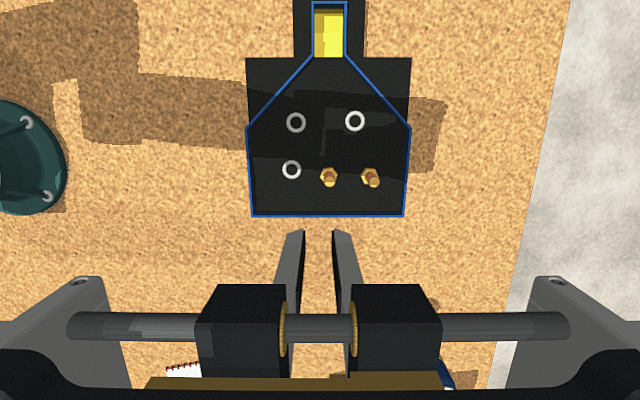

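The wrist view shows the washers at about (296,123), (355,121) and (291,170), the bolts at (329,177) and (370,177), and the gate corners at (314,56) and (346,56). I'll turn these into positions.

```bash
cat >> h.py <<'E'
def washers(im,ci,roi,v=85):
    hsv=cv2.cvtColor(im,cv2.COLOR_BGR2HSV);m=cv2.inRange(hsv,(0,0,v),(180,60,255))
    x0,y0,x1,y1=roi;mm=np.zeros_like(m);mm[y0:y1,x0:x1]=m[y0:y1,x0:x1]
    for c in cv2.findContours(mm,cv2.RETR_EXTERNAL,cv2.CHAIN_APPROX_NONE)[0]:
        if len(c)<20: continue
        e=cv2.fitEllipse(cv2.convexHull(c)); w=cast(ci,e[0],.055)[0]
        print('washer px',np.round(e[0],1),'ax',np.round(e[1],1),'world',w.round(4))
E
python3 - <<'E'
from h import *
import pickle
ci=pickle.load(open('w1.pkl','rb'));im=cv2.imread('pics/w1.png')
washers(im,ci,(250,80,405,212))
names=['rearL','rearR','midL','midR','gL','gR','sL','sR']
W=cast(ci,[(252,215.5),(404,215.5),(246.5,127),(410.5,127),(313.5,56),(346.5,56),(312.5,3),(346.5,3)],.065)
for n,w in zip(names,W):print(n,w.round(4))
for p,z in [((329,174),.06),((331,183),.098),((370,174.5),.06),((374,184),.098)]: print('bolt',cast(ci,p,z)[0].round(4))
cv2.imwrite('pics/w1c.png',cv2.resize(im[0:225,235:420],None,fx=3.5,fy=2.6,interpolation=cv2.INTER_CUBIC))
E
```

```text
washer px [291.3 169.2] ax [18.7 19.3] world [ 0.5157 -0.012   0.055 ]
washer px [295.6 122.1] ax [19.4 20.2] world [0.5243 0.0597 0.055 ]
washer px [354.6 120.5] ax [19.8 21. ] world [0.6128 0.0618 0.055 ]
rearL [ 0.4509 -0.0856  0.065 ]
rearR [ 0.6967 -0.0862  0.065 ]
midL [0.4524 0.0533 0.065 ]
midR [0.6946 0.0528 0.065 ]
gL [0.552  0.1486 0.065 ]
gR [0.5976 0.1485 0.065 ]
sL [0.5511 0.2132 0.065 ]
sR [0.5961 0.2131 0.065 ]
bolt [ 0.5749 -0.0188  0.06  ]
bolt [ 0.5765 -0.024   0.098 ]
bolt [ 0.6391 -0.0197  0.06  ]
bolt [ 0.6385 -0.0256  0.098 ]
```

View pics/w1c.png

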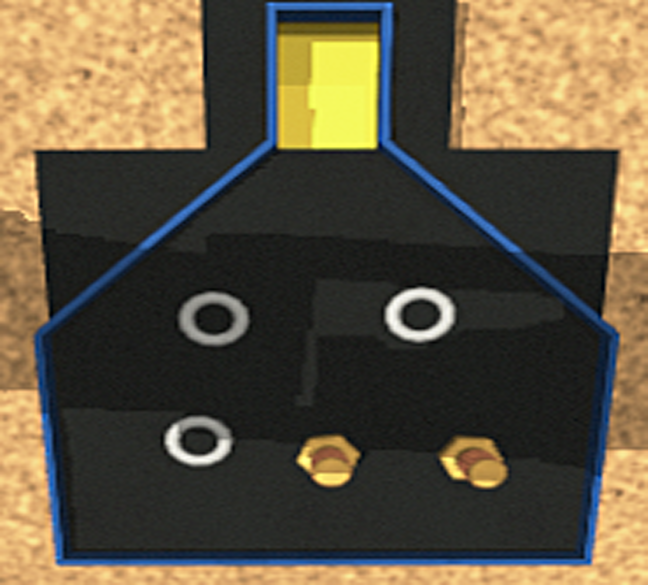

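>>> servo_tool(
  moves=[
    [0.03,0.02,-0.05,0.23],
    [0.06,0.04,-0.1,0.46],
    [0.098,0.061,-0.15,0.7],
    [0.098,0.061,-0.2,0.935],
    [0.098,0.061,-0.2,0.935],
  ],
)

```text
clock: 2.52
position: [0.633, 0.0353, 0.1266]
orientation: [[-0.665, 0.747, -0.009], [0.747, 0.665, 0.0], [0.006, -0.007, -1.0]]
wrist_force: [-0.5, 0.1, 0.8]
grip_width: 0.185
```

```bash
python3 - <<'E'
from h import *
o,im,ci=look('w2')
washers(im,ci,(100,0,560,215),100)
E
```

```text
2.525 [0.633  0.0353 0.1266] 131.7 0.18503750699708094 [-0.5  0.1  0.8]
washer px [321.5 168.1] ax [30.5 30.8] world [0.6135 0.0618 0.055 ]
washer px [196.4 158.3] ax [28.7 32.3] world [ 0.5153 -0.0126  0.055 ]
washer px [248.5 106.8] ax [31.1 33.7] world [0.5243 0.0595 0.055 ]
```

View pics/w2.png

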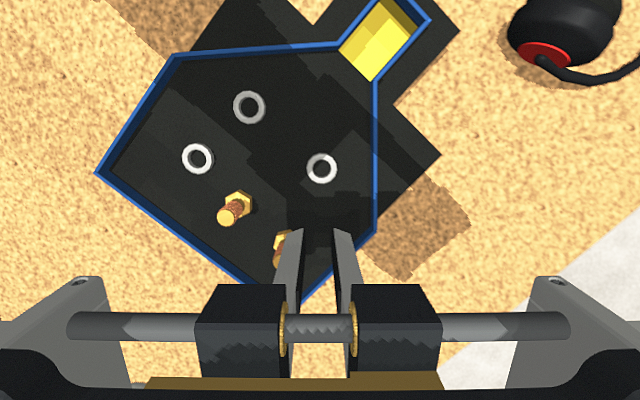

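The washer is at (0.6135, 0.0618), which agrees with the earlier fix. I'm lowering the fingertips behind it.

>>> servo_tool(
  moves=[
    [0.003,0.001,-0.03,0],
    [0.003,0.001,-0.05,0],
    [0.003,0.001,-0.063,0],
    [0.003,0.001,-0.069,0],
    [0.003,0.001,-0.069,0],
  ],
)

```text
clock: 3.2
position: [0.6385, 0.0373, 0.0759]
orientation: [[-0.668, 0.744, 0.0], [0.744, 0.668, 0.0], [-0.0, 0.0, -1.0]]
wrist_force: [0.5, 0.7, -0.4]
grip_width: 0.191
```

>>> servo_tool(
  moves=[
    [-0.002,-0.002,-0.006,0],
    [-0.01,0.007,-0.006,0],
    [-0.02,0.018,-0.006,0],
    [-0.03,0.029,-0.006,0],
    [-0.04,0.04,-0.006,0],
  ],
)

```text
clock: 3.82
position: [0.6058, 0.0703, 0.0711]
orientation: [[-0.669, 0.744, 0.0], [0.744, 0.669, 0.0], [-0.0, 0.0, -1.0]]
wrist_force: [-0.2, 0.3, 0.2]
grip_width: 0.189
```

```bash
python3 - <<'E'
from h import *
o,im,ci=look('w3')
washers(im,ci,(100,0,560,225),100)
E
```

```text
3.825 [0.6058 0.0703 0.0711] 131.96 0.18886207683738485 [-0.2  0.3  0.2]
washer px [316.9 229. ] ax [30.8 34. ] world [0.611  0.0633 0.055 ]
washer px [170.2 219.5] ax [33.1 38.3] world [ 0.5146 -0.0122  0.055 ]
washer px [230.1 162. ] ax [36.9 39.8] world [0.5231 0.06   0.055 ]
washer px [119.2 125.8] ax [ 1.4 62.8] world [0.4429 0.0256 0.055 ]Traceback (most recent call last):
  File "<stdin>", line 3, in <module>
  File "h.py", line 22, in washers
    e=cv2.fitEllipse(cv2.convexHull(c)); w=cast(ci,e[0],.055)[0]
cv2.error: OpenCV(4.12.0) /io/opencv/modules/imgproc/src/shapedescr.cpp:361: error: (-201:Incorrect size of input array) There should be at least 5 points to fit the ellipse in function 'fitEllipseNoDirect'
```

View pics/w3.png

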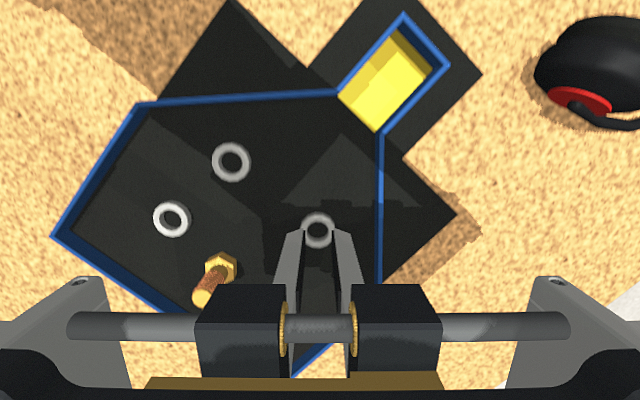

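```bash
python3 - <<'E'
from h import *
o=ctrl.get_obs();ci=wristci(o);im=cv2.imread('pics/w3.png')
R=o['orientation'];p=o['position']
for n,q in dict(exp=[.02,0,.016],tipc=[0,0,.017],tipfl=[.008,.009,.017],tipfr=[.008,-.009,.017],w=None).items():
    X=np.array([.6135,.0618,.055]) if q is None else p+R@np.array(q)
    print(n,X.round(4),proj(ci,X))
cv2.imwrite('pics/w3c.png',cv2.resize(im[180:290,240:400],None,fx=5,fy=5,interpolation=cv2.INTER_CUBIC))
E
```

```text
exp [0.5915 0.0863 0.0552] [[317.84613361 196.1154194 ]]
tipc [0.6049 0.0715 0.0541] [[317.85586614 218.92896452]]
tipfl [0.6062 0.0835 0.0542] [[328.81283391 209.80445773]]
tipfr [0.5928 0.0714 0.0541] [[306.89259132 209.8050572 ]]
w [0.6135 0.0618 0.055 ] [[317.76209934 233.76189009]]
```

View pics/w3c.png

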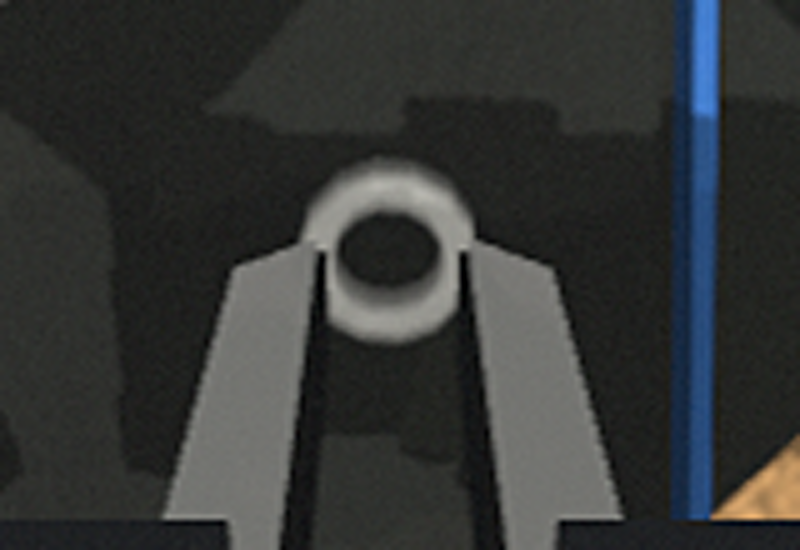

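```bash
python3 - <<'E'
from h import *
o=ctrl.get_obs();ci=wristci(o)
R=o['orientation'];p=o['position']
for x in(0.008,0.004,0,-.008):
  for z in(.017,.012,.007,0):
    print(x,z,proj(ci,p+R@np.array([x,.0,z]))[0].round(1),proj(ci,p+R@np.array([x,-.0095,z]))[0].round(1),proj(ci,p+R@np.array([x,-.022,z]))[0].round(1))
print(p)
E
```

```text
0.008 0.017 [317.9 209.8] [306.3 209.8] [291.1 209.8]
0.008 0.012 [317.8 211.8] [306.  211.8] [290.5 211.8]
0.008 0.007 [317.8 214. ] [305.8 214. ] [289.9 213.9]
0.008 0 [317.8 217.1] [305.4 217.1] [289.  217.1]
0.004 0.017 [317.9 214.4] [306.3 214.4] [291.2 214.4]
0.004 0.012 [317.8 216.5] [306.1 216.5] [290.6 216.5]
0.004 0.007 [317.8 218.7] [305.8 218.7] [290.  218.7]
0.004 0 [317.8 222. ] [305.5 222. ] [289.2 222. ]
0 0.017 [317.9 218.9] [306.4 218.9] [291.3 218.9]
0 0.012 [317.8 221.1] [306.2 221.1] [290.8 221.1]
0 0.007 [317.8 223.4] [305.9 223.4] [290.2 223.4]
0 0 [317.8 226.8] [305.5 226.8] [289.3 226.8]
-0.008 0.017 [317.9 227.9] [306.5 227.9] [291.6 227.9]
-0.008 0.012 [317.9 230.2] [306.3 230.2] [291.1 230.2]
-0.008 0.007 [317.8 232.7] [306.  232.7] [290.5 232.7]
-0.008 0 [317.8 236.3] [305.7 236.3] [289.6 236.3]
[0.60488865 0.07147336 0.07113918]
```

```bash
python3 - <<'E'
from h import *
a=imaging.camera('top')[140:290,210:390];b=imaging.camera('scene')[140:280,220:420]
cv2.imwrite('pics/t3.png',cv2.resize(a,None,fx=4,fy=4,interpolation=cv2.INTER_CUBIC));cv2.imwrite('pics/s3.png',cv2.resize(b,None,fx=4,fy=4,interpolation=cv2.INTER_CUBIC))
E
```

```text
(no output)
```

View pics/s3.png

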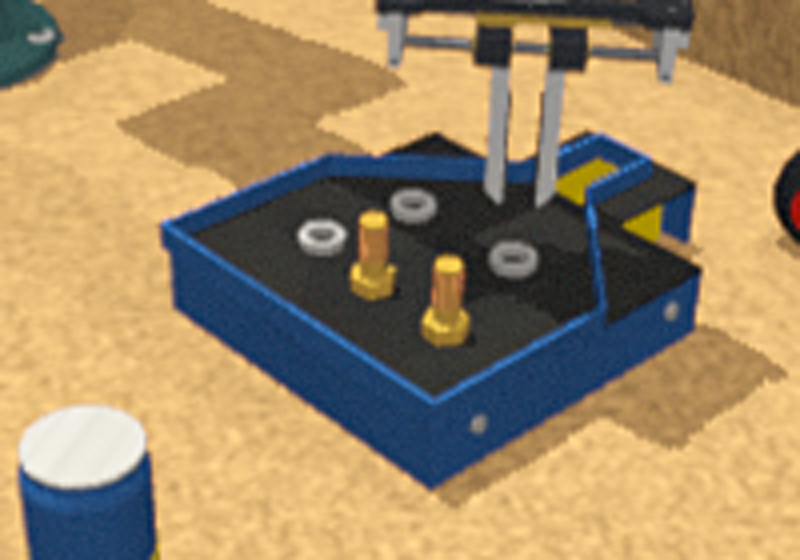

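View pics/t3.png

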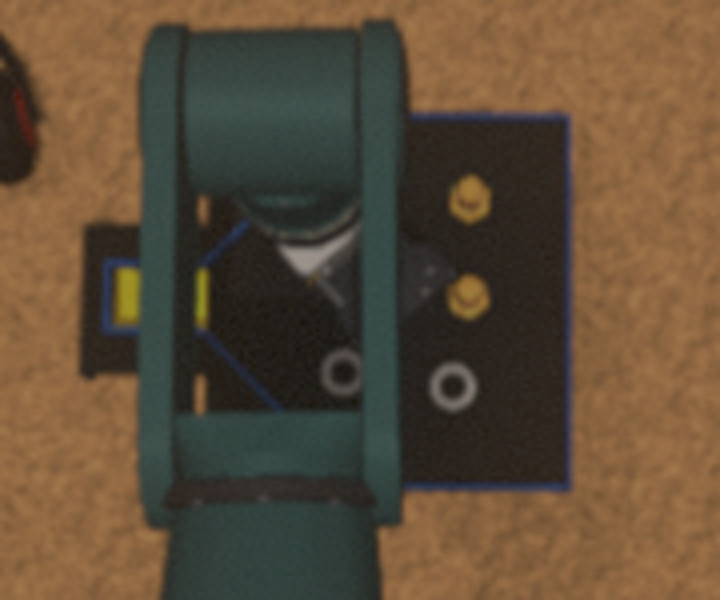

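```bash
python3 - <<'E'
from h import *
o=ctrl.get_obs();p=o['position'];print(p,o['clock'])
ci=imaging.camera_info('scene')
for z in (.05,.055,.06,.07,.08,.09,.1): print(z,proj(ci,[p[0],p[1],z])[0].round(1))
print('washer',proj(ci,[.6135,.0618,.055]),proj(ci,[.611,.0633,.055]), 'seen',513/4+220,258/4+140)
E
```

```text
[0.6061067  0.07005396 0.07115914] 3.975
0.05 [348.3 204. ]
0.055 [348.4 202.3]
0.06 [348.6 200.6]
0.07 [348.8 197.2]
0.08 [349.1 193.8]
0.09 [349.4 190.3]
0.1 [349.6 186.7]
washer [[348.32209624 204.68648608]] [[348.00730828 204.06819633]] seen 348.25 204.5
```

The scene view puts the fingertips at about (343,190) and (356,191). That means they are near z = 0.09, roughly 20 mm behind the TCP rather than 17 mm ahead, so they passed over the washer and it did not move. I'll back off, lower carefully and check the real tip height.

>>> servo_tool(
  moves=[
    [0.019,-0.021,0,0],
    [0.038,-0.042,0,0],
    [0.038,-0.042,-0.012,0],
    [0.038,-0.042,-0.025,0],
    [0.038,-0.042,-0.025,0],
  ],
)

```text
clock: 4.6
position: [0.6353, 0.036, 0.0487]
orientation: [[-0.668, 0.744, -0.004], [0.744, 0.668, 0.0], [0.003, -0.003, -1.0]]
wrist_force: [0.4, -0.1, -0.3]
grip_width: 0.187
```

```bash
cat >> h.py <<'E'
def scene(n):
    o=ctrl.get_obs();im=imaging.camera('scene');p=o['position'];print(p.round(4),o['wrist_force'].round(1),o['clock'])
    ci=imaging.camera_info('scene')
    for z in (.05,.055,.06,.07): print(z,((proj(ci,[p[0],p[1],z])[0]-[280,150])*7).round(0))
    cv2.imwrite(f'pics/{n}.png',cv2.resize(im[150:230,280:390],None,fx=7,fy=7,interpolation=cv2.INTER_CUBIC))
E
python3 - <<'E'
from h import *
scene('s4')
E
```

```text
[0.6353 0.036  0.0487] [ 0.4 -0.1 -0.3] 4.6
0.05 [472. 447.]
0.055 [473. 435.]
0.06 [474. 422.]
0.07 [475. 398.]
```

View pics/s4.png

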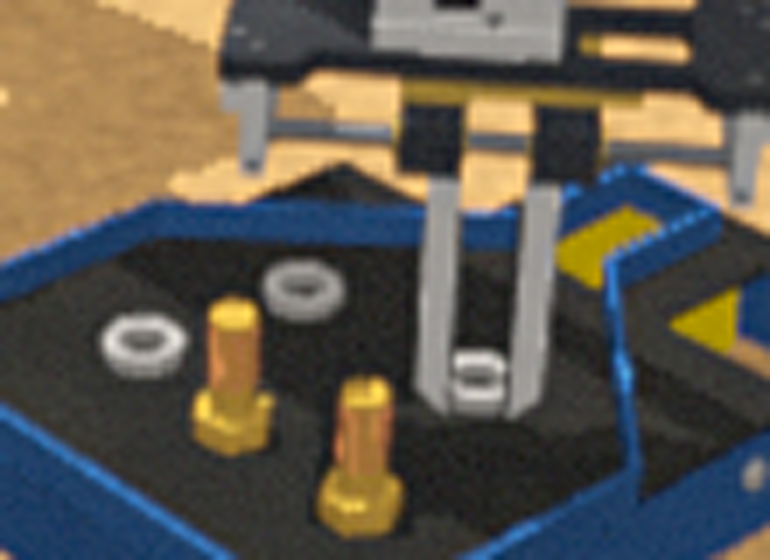

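The tips now appear at z ≈ 0.064–0.066, so they sit about 16 mm above the reported TCP. I'll lower in small steps until they feel the deck.

>>> servo_tool(
  moves=[
    [0,0,-0.008,0],
    [0,0,-0.01,0],
    [0,0,-0.0115,0],
    [0,0,-0.0115,0],
  ],
)

```text
clock: 5.15
position: [0.6369, 0.0358, 0.0418]
orientation: [[-0.668, 0.744, 0.0], [0.744, 0.668, 0.0], [-0.0, 0.0, -1.0]]
wrist_force: [0.1, 0.1, 0.4]
grip_width: 0.187
```

```bash
python3 - <<'E'
from h import *
scene('s5')
E
```

```text
[0.6369 0.0358 0.0418] [0.1 0.1 0.4] 5.15
0.05 [475. 449.]
0.055 [476. 437.]
0.06 [477. 425.]
0.07 [478. 400.]
```

View pics/s5.png

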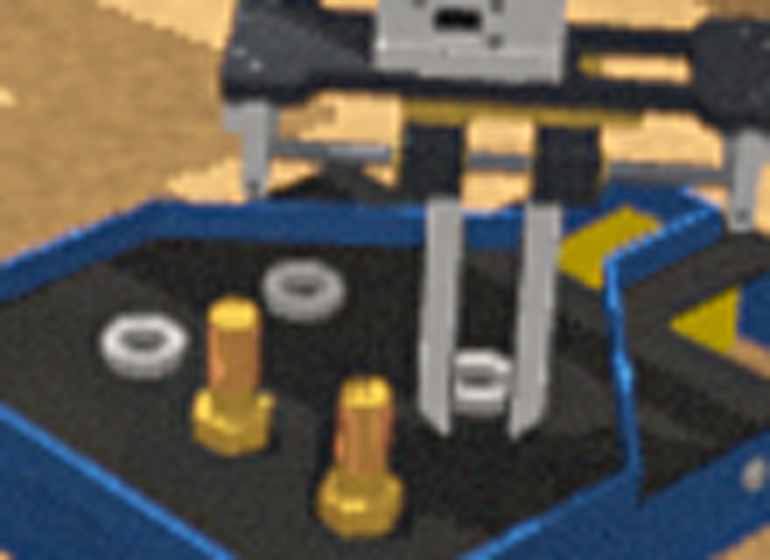

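>>> servo_tool(
  moves=[
    [0,0,-0.002,0],
    [0,0,-0.003,0],
  ],
)

```text
clock: 5.45
position: [0.6369, 0.0357, 0.0392]
orientation: [[-0.668, 0.744, 0.0], [0.744, 0.668, 0.0], [0.0, 0.0, -1.0]]
wrist_force: [-0.1, -0.8, -0.3]
grip_width: 0.189
```

>>> servo_tool(
  moves=[
    [0,0,-0.0015,0],
    [0,0,-0.0015,0],
  ],
)

```text
clock: 5.7
position: [0.6368, 0.0357, 0.0379]
orientation: [[-0.668, 0.744, -0.0], [0.744, 0.668, 0.0], [0.0, -0.0, -1.0]]
wrist_force: [0.5, 0.0, 0.5]
grip_width: 0.186
```

>>> servo_tool(
  moves=[
    [0,0,-0.0015,0],
    [0,0,-0.0015,0],
  ],
)

```text
clock: 5.95
position: [0.6368, 0.0358, 0.0368]
orientation: [[-0.668, 0.744, -0.0], [0.744, 0.668, 0.0], [0.0, -0.0, -1.0]]
wrist_force: [0.5, -0.1, 0.8]
grip_width: 0.191
```

>>> servo_tool(
  moves=[
    [0,0,-0.0015,0],
    [0,0,-0.0015,0],
  ],
)

```text
clock: 6.2
position: [0.6368, 0.0358, 0.0356]
orientation: [[-0.668, 0.744, -0.0], [0.744, 0.668, 0.0], [0.0, -0.0, -1.0]]
wrist_force: [-0.2, -0.4, -0.1]
grip_width: 0.192
```

>>> servo_tool(
  moves=[
    [0,0,-0.0015,0],
    [0,0,-0.0015,0],
  ],
)

```text
clock: 6.45
position: [0.6368, 0.0357, 0.0344]
orientation: [[-0.668, 0.744, -0.0], [0.744, 0.668, 0.0], [0.0, -0.0, -1.0]]
wrist_force: [-0.5, 0.5, -0.3]
grip_width: 0.196
```

No contact yet, but the tips are clearly below the washers' top (0.058). I'm pushing washer A diagonally toward the centre line.

>>> servo_tool(
  moves=[
    [-0.01,0.011,0,0],
    [-0.02,0.022,0,0],
    [-0.03,0.033,0,0],
    [-0.036,0.04,0,0],
    [-0.036,0.04,0,0],
  ],
)

```text
clock: 7.08
position: [0.6077, 0.0684, 0.0347]
orientation: [[-0.669, 0.743, 0.0], [0.743, 0.669, 0.0], [-0.0, 0.0, -1.0]]
wrist_force: [0.2, 0.5, 0.6]
grip_width: 0.194
```

```bash
sed -i 's/if len(c)<20: continue/if len(c)<40 or len(cv2.convexHull(c))<6: continue/' h.py && python3 - <<'E'
from h import *
o,im,ci=look('w6')
washers(im,ci,(100,0,560,235),100)
cv2.imwrite('pics/w6c.png',im[0:300,100:540])
E
```

```text
7.075 [0.6077 0.0684 0.0347] 131.99 0.19383898391541554 [0.2 0.5 0.6]
washer px [142.7 233.5] ax [37.2 40.3] world [ 0.5136 -0.0121  0.055 ]
washer px [317.5 210.3] ax [42.4 43.5] world [0.5938 0.0836 0.055 ]
washer px [212.9 168.8] ax [43.4 46.6] world [0.5237 0.0591 0.055 ]
```

View pics/w6c.png

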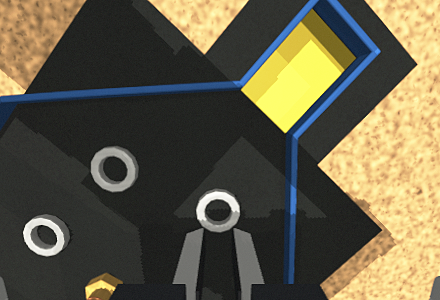

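>>> servo_tool(
  moves=[
    [-0.01,0.011,0,0],
    [-0.02,0.0215,0,0],
    [-0.025,0.027,0,0],
    [-0.025,0.027,0,0],
    [-0.019,0.021,0,0],
  ],
)

```text
clock: 7.75
position: [0.5929, 0.0846, 0.0345]
orientation: [[-0.669, 0.743, 0.0], [0.743, 0.669, 0.0], [-0.0, 0.0, -1.0]]
wrist_force: [0.2, -0.1, 0.3]
grip_width: 0.19
```

>>> servo_tool(
  moves=[
    [-0.007,-0.002,0,-0.23],
    [-0.014,-0.005,0,-0.46],
    [-0.022,-0.008,0,-0.7],
    [-0.023,-0.009,0,-0.933],
    [-0.023,-0.009,0,-0.933],
  ],
)

```text
clock: 8.38
position: [0.5749, 0.0767, 0.0345]
orientation: [[-0.001, 1.0, 0.0], [1.0, 0.001, -0.0], [-0.0, 0.0, -1.0]]
wrist_force: [-0.2, 0.6, 0.1]
grip_width: 0.194
```

```bash
python3 - <<'E'
from h import *
o,im,ci=look('w7')
washers(im,ci,(100,0,560,235),100)
cv2.imwrite('pics/w7c.png',im[0:300,100:540])
E
```

```text
8.375 [0.5749 0.0767 0.0345] 90.03 0.19370526068277105 [-0.2  0.6  0.1]
washer px [315.9 200.2] ax [43.  44.2] world [0.5742 0.1049 0.055 ]
```

View pics/w7c.png

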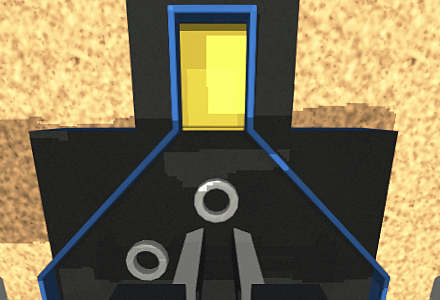

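Washer A is on the centre line at (0.574, 0.105). Next is the straight push over the lip.

>>> servo_tool(
  moves=[
    [-0.001,0.013,0,0],
    [-0.001,0.026,0,0],
    [-0.001,0.039,0,0],
    [-0.001,0.052,0,0],
    [-0.001,0.06,0,0],
  ],
)

```text
clock: 9.05
position: [0.5736, 0.1264, 0.0345]
orientation: [[-0.0, 1.0, 0.0], [1.0, 0.0, 0.0], [0.0, 0.0, -1.0]]
wrist_force: [-0.9, -0.8, 0.5]
grip_width: 0.192
```

>>> servo_tool(
  moves=[
    [0,0.006,0,0],
    [0,0.011,0,0],
    [0,0.014,0,0],
    [0,0.014,0,0],
  ],
)

```text
clock: 9.55
position: [0.5737, 0.1366, 0.0345]
orientation: [[0.001, 1.0, 0.0], [1.0, -0.001, 0.0], [0.0, 0.0, -1.0]]
wrist_force: [-0.3, 0.3, 0.0]
grip_width: 0.19
```

```bash
python3 - <<'E'
from h import *
o,im,ci=look('w8')
cv2.imwrite('pics/w8c.png',im[0:300,100:540])
E
```

```text
9.55 [0.5737 0.1366 0.0345] 89.95 0.18993093216401474 [-0.3  0.3  0. ]
```

View pics/w8c.png

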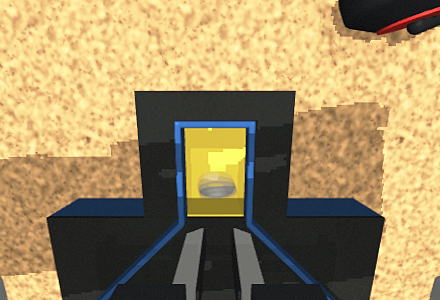

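Washer A is in the yellow box, seen at about (215,185) in the crop. Now washer B: I'll raise, go behind it and turn -45°.

>>> servo_tool(
  moves=[
    [0,-0.02,0.035,0],
    [-0.03,-0.07,0.045,-0.23],
    [-0.06,-0.1,0.045,-0.47],
    [-0.094,-0.128,0.045,-0.7],
    [-0.094,-0.128,0.045,-0.94],
  ],
)

```text
clock: 10.22
position: [0.4968, 0.0327, 0.0705]
orientation: [[0.679, 0.734, -0.001], [0.734, -0.679, -0.0], [-0.001, -0.0, -1.0]]
wrist_force: [0.9, 0.6, 0.1]
grip_width: 0.187
```

>>> servo_tool(
  moves=[
    [0,0,0,-0.06],
    [0,0,0,-0.06],
  ],
)

```text
clock: 10.48
position: [0.4984, 0.0339, 0.0706]
orientation: [[0.707, 0.707, 0.0], [0.707, -0.707, -0.0], [0.0, 0.0, -1.0]]
wrist_force: [0.6, 0.1, -0.2]
grip_width: 0.191
```

```bash
python3 - <<'E'
from h import *
o,im,ci=look('w9')
washers(im,ci,(20,0,620,225),100)
cv2.imwrite('pics/w9c.png',im[0:300,100:540])
E
```

```text
10.475 [0.4984 0.0339 0.0706] 45.01 0.19091227799860805 [ 0.6  0.1 -0.2]
washer px [316.7 177.5] ax [36.7 37.5] world [0.5243 0.0598 0.055 ]
washer px [256.1  25.9] ax [35.  39.3] world [0.5702 0.1644 0.055 ]
```

View pics/w9c.png

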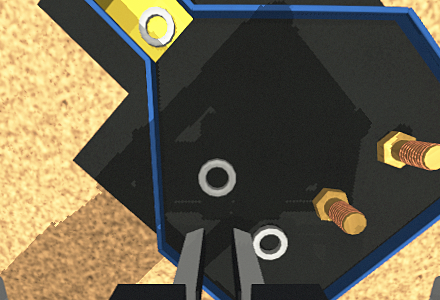

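>>> servo_tool(
  moves=[
    [0,0,-0.025,0],
    [0,0,-0.038,0],
    [0,0,-0.0445,0],
    [0,0,-0.0445,0],
    [0.008,0.008,-0.0445,0],
  ],
)

```text
clock: 11.15
position: [0.5054, 0.0405, 0.0355]
orientation: [[0.707, 0.707, 0.001], [0.707, -0.707, -0.0], [0.001, 0.001, -1.0]]
wrist_force: [0.7, -0.2, -0.1]
grip_width: 0.19
```

>>> servo_tool(
  moves=[
    [0.009,0.009,0,0],
    [0.018,0.018,0,0],
    [0.027,0.027,0,0],
    [0.036,0.036,0,0],
    [0.04,0.04,0,0],
  ],
)

```text
clock: 11.78
position: [0.5373, 0.0731, 0.0348]
orientation: [[0.707, 0.708, -0.0], [0.708, -0.707, -0.0], [-0.0, 0.0, -1.0]]
wrist_force: [0.7, -1.4, 0.7]
grip_width: 0.191
```

```bash
python3 - <<'E'
from h import *
o,im,ci=look('w10')
washers(im,ci,(20,0,620,235),100)
cv2.imwrite('pics/w10c.png',im[0:300,100:540])
E
```

```text
11.775 [0.5373 0.0731 0.0348] 45.03 0.19114896943282114 [ 0.7 -1.4  0.7]
washer px [317.9 263.8] ax [ 68.1 143.2] world [0.5243 0.0587 0.055 ]
washer px [250.7  92.9] ax [38.2 41.4] world [0.5777 0.1699 0.055 ]
```

View pics/w10c.png

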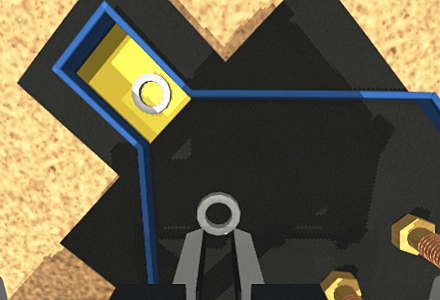

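>>> servo_tool(
  moves=[
    [0.009,0.009,0,0],
    [0.018,0.018,0,0],
    [0.0275,0.0275,0,0],
    [0.0275,0.0275,0,0],
    [0.021,0.021,0,0],
  ],
)

```text
clock: 12.45
position: [0.5536, 0.0894, 0.0348]
orientation: [[0.707, 0.708, -0.0], [0.708, -0.707, -0.0], [-0.0, -0.0, -1.0]]
wrist_force: [0.7, 0.5, 0.5]
grip_width: 0.19
```

>>> servo_tool(
  moves=[
    [0.007,-0.004,0,0.235],
    [0.015,-0.009,0,0.47],
    [0.024,-0.012,0,0.705],
    [0.024,-0.012,0,0.94],
    [0.024,-0.012,0,1.0],
  ],
)

```text
clock: 13.08
position: [0.5724, 0.079, 0.0349]
orientation: [[-0.002, 1.0, -0.0], [1.0, 0.002, -0.0], [-0.0, -0.0, -1.0]]
wrist_force: [-0.1, 0.3, -0.2]
grip_width: 0.193
```

```bash
python3 - <<'E'
from h import *
o,im,ci=look('w11')
washers(im,ci,(20,0,620,228),100)
E
```

```text
13.075 [0.5724 0.079  0.0349] 90.1 0.1931980651591175 [-0.1  0.3 -0.2]
washer px [320.8 197.4] ax [42.3 44.3] world [0.5749 0.1091 0.055 ]
washer px [316.7  91.8] ax [38.5 40.7] world [0.5722 0.1759 0.055 ]
```

>>> servo_tool(
  moves=[
    [0.002,0.012,0,0],
    [0.002,0.025,0,0],
    [0.002,0.038,0,0],
    [0.002,0.051,0,0],
    [0.002,0.058,0,0],
  ],
)

```text
clock: 13.75
position: [0.5744, 0.1271, 0.0349]
orientation: [[-0.001, 1.0, 0.0], [1.0, 0.001, -0.0], [-0.0, 0.0, -1.0]]
wrist_force: [-0.3, -0.2, 0.6]
grip_width: 0.192
```

>>> servo_tool(
  moves=[
    [0,0.006,0,0],
    [0,0.011,0,0],
    [0,0.014,0,0],
    [0,0.014,0,0],
  ],
)

```text
clock: 14.25
position: [0.5744, 0.1375, 0.0348]
orientation: [[-0.0, 1.0, -0.0], [1.0, 0.0, 0.0], [0.0, -0.0, -1.0]]
wrist_force: [0.1, 0.8, 0.0]
grip_width: 0.188
```

```bash
python3 - <<'E'
from h import *
o,im,ci=look('w12')
cv2.imwrite('pics/w12c.png',im[0:300,100:540])
E
```

```text
14.25 [0.5744 0.1375 0.0348] 90.01 0.18823928340481008 [0.1 0.8 0. ]
```

View pics/w12c.png

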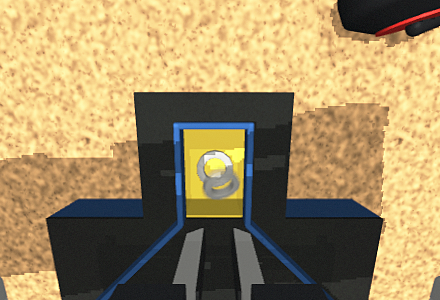

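Two washers are now in the box, one overlapping the other at about (217,178). Now washer C.

>>> servo_tool(
  moves=[
    [0,-0.02,0.04,0],
    [-0.05,-0.07,0.05,-0.2],
    [-0.08,-0.13,0.05,-0.4],
    [-0.094,-0.19,0.05,-0.59],
    [-0.094,-0.227,0.05,-0.59],
  ],
)

```text
clock: 14.92
position: [0.4983, -0.0462, 0.0752]
orientation: [[0.449, 0.893, 0.001], [0.893, -0.449, -0.0], [-0.0, 0.001, -1.0]]
wrist_force: [0.5, 0.6, 0.2]
grip_width: 0.193
```

>>> servo_tool(
  moves=[
    [0,0,0,0],
    [0,0,0,0],
  ],
)

```text
clock: 15.18
position: [0.4993, -0.0437, 0.0749]
orientation: [[0.447, 0.895, 0.0], [0.895, -0.447, 0.001], [0.001, -0.0, -1.0]]
wrist_force: [0.4, 1.0, -0.2]
grip_width: 0.189
```

```bash
python3 - <<'E'
from h import *
o,im,ci=look('w13')
washers(im,ci,(20,0,620,225),100)
cv2.imwrite('pics/w13c.png',im[0:300,100:540])
E
```

```text
15.175 [ 0.4993 -0.0437  0.0749] 63.45 0.1892656413046554 [ 0.4  1.  -0.2]
washer px [317.3 176.1] ax [36.2 36.9] world [ 0.516  -0.0112  0.055 ]
```

View pics/w13c.png

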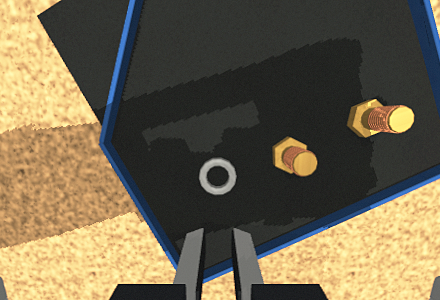

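>>> servo_tool(
  moves=[
    [0,0,-0.03,0],
    [0,0,-0.045,0],
    [0,0,-0.05,0],
    [0,0,-0.05,0],
    [0.004,0.008,-0.05,0],
  ],
)

```text
clock: 15.85
position: [0.5031, -0.0379, 0.0357]
orientation: [[0.447, 0.894, 0.001], [0.894, -0.447, -0.0], [0.0, 0.001, -1.0]]
wrist_force: [0.4, -0.0, -0.3]
grip_width: 0.19
```

>>> servo_tool(
  moves=[
    [0.006,0.012,0,0],
    [0.012,0.024,0,0],
    [0.018,0.036,0,0],
    [0.024,0.048,0,0],
    [0.03,0.06,0,0],
  ],
)

```text
clock: 16.48
position: [0.5268, 0.0108, 0.0349]
orientation: [[0.447, 0.895, 0.0], [0.895, -0.447, -0.0], [-0.0, 0.0, -1.0]]
wrist_force: [-0.6, -0.7, 0.7]
grip_width: 0.192
```

>>> servo_tool(
  moves=[
    [0.006,0.012,0,0],
    [0.012,0.024,0,0],
    [0.018,0.036,0,0],
    [0.024,0.048,0,0],
    [0.03,0.06,0,0],
  ],
)

```text
clock: 17.1
position: [0.5508, 0.0588, 0.0349]
orientation: [[0.447, 0.895, 0.0], [0.895, -0.447, -0.0], [-0.0, 0.0, -1.0]]
wrist_force: [-0.0, -0.9, 1.2]
grip_width: 0.186
```

```bash
python3 - <<'E'
from h import *
o,im,ci=look('w14')
washers(im,ci,(20,0,620,228),100)
cv2.imwrite('pics/w14c.png',im[0:300,100:540])
E
```

```text
17.1 [0.5508 0.0588 0.0349] 63.45 0.18619112867769597 [-0.  -0.9  1.2]
washer px [318.4 213.1] ax [41.3 43.3] world [0.5605 0.0754 0.055 ]
washer px [521.1 152.8] ax [ 3.  26.1] world [0.6972 0.0535 0.055 ]
washer px [277.9  69.9] ax [46.4 58.4] world [0.5793 0.167  0.055 ]
```

View pics/w14c.png

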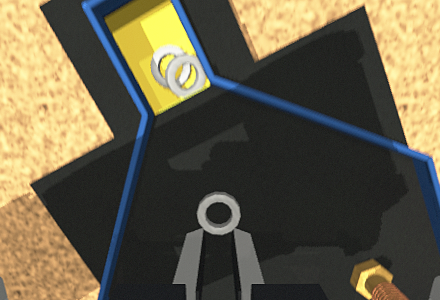

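>>> servo_tool(
  moves=[
    [0.006,0.012,0,0],
    [0.012,0.024,0,0],
    [0.0175,0.035,0,0],
    [0.0175,0.035,0,0],
    [0.013,0.027,0,0],
  ],
)

```text
clock: 17.77
position: [0.5608, 0.0798, 0.0348]
orientation: [[0.446, 0.895, -0.0], [0.895, -0.446, -0.0], [-0.0, -0.0, -1.0]]
wrist_force: [-0.6, -0.4, 0.1]
grip_width: 0.192
```

>>> servo_tool(
  moves=[
    [0.006,-0.003,0,0.2],
    [0.012,-0.005,0,0.4],
    [0.016,-0.006,0,0.59],
    [0.016,-0.006,0,0.59],
  ],
)

```text
clock: 18.27
position: [0.5735, 0.0742, 0.0349]
orientation: [[0.003, 1.0, -0.0], [1.0, -0.003, -0.0], [-0.0, -0.0, -1.0]]
wrist_force: [0.1, -0.7, -0.1]
grip_width: 0.191
```

```bash
python3 - <<'E'
from h import *
o,im,ci=look('w15')
washers(im,ci,(20,0,620,228),100)
E
```

```text
18.275 [0.5735 0.0742 0.0349] 89.85 0.19070889152171827 [ 0.1 -0.7 -0.1]
washer px [319.1 196.6] ax [42.6 44.2] world [0.5751 0.1047 0.055 ]
washer px [320.   92.1] ax [43.3 59. ] world [0.5757 0.1708 0.055 ]
```

>>> servo_tool(
  moves=[
    [0.001,0.013,0,0],
    [0.001,0.026,0,0],
    [0.001,0.039,0,0],
    [0.001,0.052,0,0],
    [0.001,0.063,0,0],
  ],
)

```text
clock: 18.95
position: [0.5744, 0.1263, 0.0349]
orientation: [[-0.001, 1.0, 0.0], [1.0, 0.001, -0.0], [-0.0, 0.0, -1.0]]
wrist_force: [0.6, -0.2, -0.5]
grip_width: 0.187
```

>>> servo_tool(
  moves=[
    [0,0.006,0,0],
    [0,0.012,0,0],
    [0,0.016,0,0],
    [0,0.016,0,0],
  ],
)

```text
clock: 19.45
position: [0.5744, 0.1383, 0.0348]
orientation: [[-0.0, 1.0, -0.0], [1.0, 0.0, 0.0], [0.0, -0.0, -1.0]]
wrist_force: [-1.1, 0.0, 0.5]
grip_width: 0.191
```

```bash
python3 - <<'E'
from h import *
o,im,ci=look('w16')
cv2.imwrite('pics/w16c.png',im[0:300,100:540])
E
```

```text
19.45 [0.5744 0.1383 0.0348] 90.01 0.1911072940198684 [-1.1  0.   0.5]
```

View pics/w16c.png

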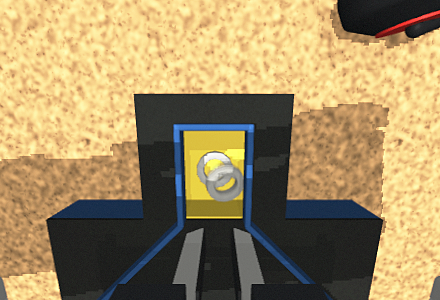

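I'll raise clear of the tray and check the box and bolts.

>>> servo_tool(
  moves=[
    [0,-0.02,0.04,0],
    [0,-0.03,0.1,0],
    [0,-0.06,0.17,0],
    [0,-0.08,0.22,0],
    [0,-0.08,0.22,0],
  ],
)

```text
clock: 20.12
position: [0.5767, 0.073, 0.2159]
orientation: [[0.002, 1.0, 0.01], [1.0, -0.002, 0.0], [0.0, 0.01, -1.0]]
wrist_force: [-0.1, 0.8, -0.0]
grip_width: 0.188
```

>>> servo_tool(
  moves=[
    [0,0,0,0],
    [0,0,0,0],
    [0,0,0,0],
  ],
)

```text
clock: 20.5
position: [0.5737, 0.0746, 0.2089]
orientation: [[-0.001, 1.0, -0.003], [1.0, 0.001, -0.0], [-0.0, -0.003, -1.0]]
wrist_force: [0.5, -0.1, 0.3]
grip_width: 0.193
```

```bash
python3 - <<'E'
from h import *
o,im,ci=look('w17')
a=cv2.resize(im[40:240,220:420],None,fx=3,fy=3,interpolation=cv2.INTER_CUBIC)
cv2.imwrite('pics/w17c.png',a)
b=imaging.camera('scene');cv2.imwrite('pics/s17.png',b)
for p,z in [((254,30),.03)]: pass
E
```

```text
20.5 [0.5737 0.0746 0.2089] 90.04 0.19273847159205149 [ 0.5 -0.1  0.3]
```

View pics/w17c.png

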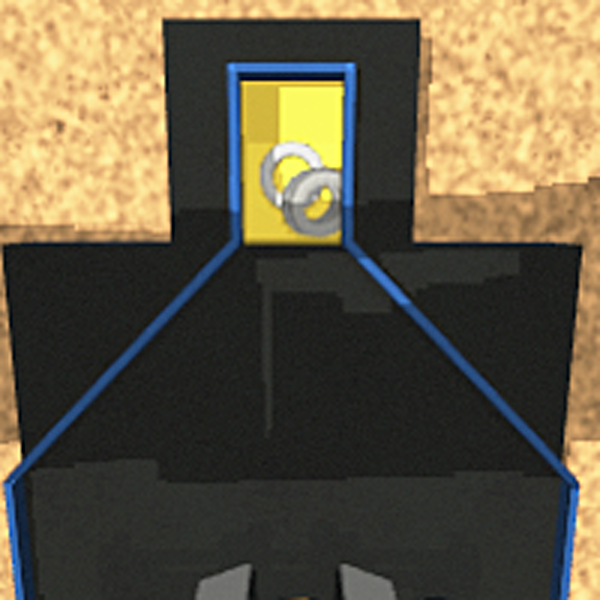

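View pics/s17.png

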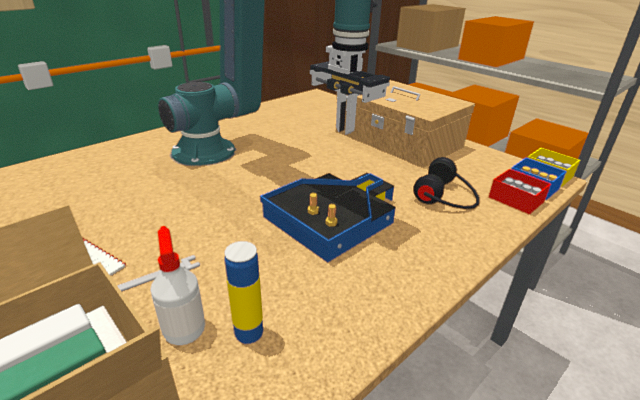

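>>> servo_tool(
  moves=[
    [0,0.05,0,0],
    [0,0.05,0,0],
    [0,0.05,0,0],
    [0,0.05,0,0],
  ],
)

```text
clock: 21.1
position: [0.5745, 0.1135, 0.2109]
orientation: [[0.001, 1.0, -0.0], [1.0, -0.001, -0.0], [-0.0, -0.0, -1.0]]
wrist_force: [0.2, -0.6, 0.5]
grip_width: 0.193
```

```bash
python3 - <<'E'
from h import *
o,im,ci=look('w18')
q=proj(ci,[.574,.18,.03])[0].astype(int);print(q)
im2=imaging.camera('wrist');print('diff',cv2.absdiff(im,im2)[q[1]-25:q[1]+25,q[0]-25:q[0]+25].max())
cv2.imwrite('pics/w18c.png',cv2.resize(im[q[1]-35:q[1]+35,q[0]-35:q[0]+35],None,fx=8,fy=8,interpolation=cv2.INTER_CUBIC))
s0=cv2.imread('pics/scene0.png');s=cv2.imread('pics/s17.png')
d=cv2.absdiff(s0,s).max(2)>60
for n,(x0,y0,x1,y1) in dict(ear=(410,150,485,215),bottle=(150,220,208,345),can=(220,238,265,345),spanner=(115,250,205,295),bolts=(304,188,342,228)).items(): print(n,d[y0:y1,x0:x1].sum())
E
```

```text
21.1 [0.5745 0.1135 0.2109] 89.96 0.19277626523277033 [ 0.2 -0.6  0.5]
[316 127]
diff 45
ear 0
bottle 9
can 0
spanner 0
bolts 90
```

View pics/w18c.png

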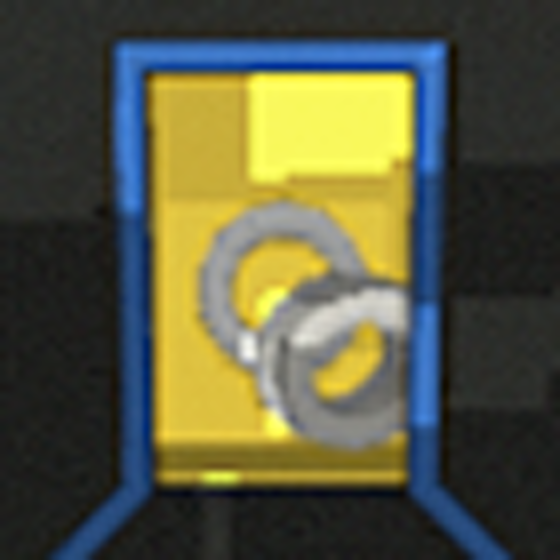

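```bash
python3 - <<'E'
from h import *
for f in('scene0','s17'):
    hsv=cv2.cvtColor(cv2.imread(f'pics/{f}.png'),cv2.COLOR_BGR2HSV)
    m=cv2.inRange(hsv,(12,120,110),(30,255,255))[188:230,300:345]
    k,l,s,c=cv2.connectedComponentsWithStats(m);print(f,[(c[i]+[300,188]).round(1) for i in range(1,k) if s[i,4]>30])
print(ctrl.get_obs()['qvel'].round(3))
print(ctrl.job_done())
E
```

```text
scene0 [array([312.8, 204.1]), array([331. , 215.6])]
s17 [array([312.8, 204.1]), array([331.1, 215.6])]
[ 0.162  0.051 -0.078  0.138 -0.013 -0.063]
the job is handed in; nothing more can be done
None
```

I swept all three washers through the gate one at a time, and the last pictures show them lying in the yellow box. I cradled each washer between the two fingertips, pushed it to the tray's centre line, then pushed it straight over the lip. I handed the job in at about 21 s of the 61 s allowed; no verdict was reported.

**Last checks**
- **Washers:** the sorting field showed no washers. One washer lies flat in the box and two are stacked on it, slightly tilted. I judged their height by eye from the stack, not by measurement, and expect it to be well below the limit.
- **Bolts:** both still stand, and their positions in the scene camera match the first picture to 0.1 pixel.
- **Bench items:** the ear defenders, spray can and spanner showed no change in the scene view. The spray bottle showed 9 changed pixels, which I took as noise.
- **Robot:** the arm was clear of everything when I handed in.

**Disagreements**
- **Fingertip offset:** `ctrl.tips_ahead` gave the fingertips as 17 mm ahead of the TCP, but the cameras showed them about 16 mm behind it. My first push therefore passed over the first washer without moving it. I corrected the height from the scene camera and pushed again.
- **Possible movement:** two consecutive close-ups of the box differed by up to 45 grey levels. I took that as leftover arm motion, but I did not separately confirm that the washers were still.

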